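# Fit the tube carousel's snap ring with spreading pliers

### The arm

A 6-joint arm with a two-finger parallel gripper is mounted at the origin on the work surface. World frame = base frame: x ahead of the robot, y to its left, z up, the work surface at z = 0. Lengths are in mm, angles in rad, forces in N, time in s.
With the tool pointing down it reaches from about 275 to 1000 mm from the base axis. Payload 8.4 kg.
Tool frame: the origin (TCP) lies on the centre line of the jaws, within the pads' length; the fingertips stand 22 mm ahead of it and the grasp point (between the pads) lies 3 mm ahead of it; z points along the fingers, y is the direction in which the jaws open and shut (so a half turn about z gives the same grasp; the last joint's range is limited). The gripper opens to 85 mm and grips with 20 to 120 N. Pads are 22 mm wide; open, the fingers measure 114 mm over their backs; the gripper's body (76 mm by 85 mm) begins 54 mm behind the grasp point. The pads swing forward as they close: fully open they stand 13 mm farther back than shut.
Start: joints at [-1.262, 0.353, 1.633, -0, 1.155, -0.002], TCP at [191.136, -595.059, 253.281] pointing down, gripper open.
Joint ranges: [-2.63, 2.63], [-0.92, 2.1], [0.06, 2.66], [-1.3, 4.44], [0, 2.69], [-3.02, 3.02]. Speed limits (rad/s): [2.22, 2.22, 2.79, 3.14, 3.14, 3.14].

### API

Orientations are given as [roll, pitch, yaw] about the fixed x, y, z axes, in that order (R = Rz(yaw) Ry(pitch) Rx(roll)).
In Python, from rig import r gives the robot as it stands.
- The arm moves only by the tool carry_out, never from a script. Its argument "rows" is text: rows parted by semicolons, each of 5 numbers parted by spaces: the opening, from 0 (shut) to 1 (fully open), then the shift along the tool's x, y, z in units of 30 mm (1.0 is 30 mm), then the turn about the tool's z in units of 8 degrees (1.0 is 8 degrees). A call has 1 to 12 rows; each row shifts and turns the commanded pose from where the row before left it, along the tool's axes as they then stand; what a row does not reach is not made up. A row lasts 1/8 s, in which the tool goes at most 62.5 mm and 10.7 degrees, less where a joint would pass 70% of its speed; a pose out of reach is approached as far as the arm can. A call is refused whole if a number of a shift passes 1 or a number of a turn 1, either way. A call with a gripper value outside its range is refused whole. The fingers move at their own pace and stop on an object; "newtons" is the grip in N (left out, the last holds). Time passes only in rows, so rows that do not move let the fingers close. It gives the time, the measured TCP pose, the force and the opening at its end, in the units of the state.
- r.sense(): the state, without advancing time (a new reading comes with each control period).
- r.grab_frame(name): name is "scene" or "top"; returns the picture (480x640x3 uint8, blue, green, red); there is no depth.
- r.get_calibration(name): a dict with "intrinsics" (3x3 intrinsics, pixels), "position" and "rotation" of the camera in the world. Camera axes: x right, y up, looking along -z (the intrinsics and any distortion apply to the point x, -y, -z); pixel columns grow to the right and rows downward; lengths in mm; the calibration is good to about 2 mm. A picture is of the moment at which its call begins. get_calibration takes no time and is no camera call.
- r.sign_off(): hands the job in, once; it reports no verdict.
The state is a dict: "clock": time; "qpos": joint angles; "qvel": joint speeds; "joint_efforts": joint torques, N m; "eef_pos": TCP position; "tcp_rot": TCP orientation; "contact_force": force on the tool from outside, world axes, zero at the start; "wrist_torque": the same for the moment, N m; "opening": opening from 0.0 (shut) to 1.0 (fully open).
Only numpy, scipy, OpenCV 4.12 (cv2) and the standard library are available. Lean on these libraries where they do the work, as an engineer would, in place of code of your own. Each camera call takes 0.05 s, during which the arm holds its last target.

### The job

Secure the soil-test tube carousel on its spindle: take the spreading pliers from their stand, put their tips into the two eyes of the snap ring that lies on the spindle's collar, spread the ring just enough to pass the collar, press it down on the washers with about 10 newtons (never over 25) to bed them, and let it close in the groove below the collar. Then put the pliers back upright in their stand, let go, and leave the ring lying flat and fully closed in its groove; do not touch the ring with the gripper, overstretch it, or disturb the other things on the table.

Things in the scene. Friction and masses are not known exactly. Their poses are not given: they have to be found in the camera images.
- carousel: Round white tube carousel, 176 mm across, fixed (does not turn). Origin on the table on the spindle's axis, z up. Grey disc, top at z = 34 mm, with three capped vials (radius 10 mm, tops at 74 mm, 70 mm from the axis, none within 90 deg of its +x axis); white hub of 54 mm radius, flat-topped, up to z = 39 mm, then the upright steel spindle.
- hub_top (a point): Point on the spindle's axis on the hub's top face, 39 mm above the table, the floor of the groove. The groove has 20.5 mm radius and is 19.5 mm high, up to the collar's underside; the washers fill its lower part.
- washers: Stack of flat steel washers, 53 mm radius, lying on the hub around the spindle; origin at its underside. The stack is 2 to 14 mm thick: this differs each time, is not given and is to be felt. The fitted ring lies on it, eyes and all, with its top under the collar.
- collar_top (a point): Point on the spindle's axis at the top of the square-edged steel collar, 63.5 mm above the table, on which the ring lies at the start. The collar has 25 mm radius and is 5 mm thick. Above it a pilot nose of 20.5 mm radius stands 15.5 mm high.
- ring: Dark steel snap ring, 4 mm thick, lying around the pilot nose on the collar. Origin: centre of its circle, underside; z up, x to its two eyes, y to its left. Inner radius closed 22 mm, so it cannot pass the collar unspread. Two rigid arms turn about a sprung upright pivot at x = -34 mm; the frame goes with the left arm. Spring: about 1.7 N at the eyes when closed, 4 N at 0.36 rad.
- eye_left (a point): Centre of the left eye's hole, at its top face: at (38, 11) mm in the ring's frame. The eye is an upright square socket, 15 x 15 mm outside, 12 mm tall (from the ring's underside), with a 9 x 9 mm hole right through. The washers lie under it too.
- eye_right (a point): Centre of the right eye's hole, at its top face: at (38, -11) mm in the closed ring's frame, same size. The eyes are 22 mm apart closed, 47 mm at 0.36 rad, and as the arms swing open both eyes also draw back towards the pivot, by 3 mm at 0.36 rad: the pliers must follow, or the ring's back is pulled against the spindle and catches on the collar.
- ring_spread (a joint): Opening angle between the ring's two arms (rad): 0 closed, grows as the eyes are spread. The arms clear the collar from about 0.26 rad; 0.32 to 0.40 rad leaves room all round. Beyond 0.46 rad the ring counts as overstretched. When wide enough, the ring's back sinks past the collar by itself while the tips hold its eyes.
- pliers: Parallel-action spreading pliers, 116 mm tall, 0.12 kg, upright in the stand, tips down. Origin: midway between the tips' lower ends (pliers free); z up, y the line along which the handles are squeezed. Steel body 7 mm to either side in x, 29 mm in y. Each handle carries the tip of the opposite side. The frame goes with the +y handle and -y tip, so it shifts by half the squeeze.
- grip (a point): Point between the handles, 93 mm above the tips' ends. Handles: two upright grey plates, 24 mm wide (x), 46 mm tall (23 mm above and below this point), outer faces 58 mm apart in y when free. Squeeze the outer faces from above, one finger on each. Below each, a finger guard (top 23 mm below this point, reaching to y = +-39 mm) on which fingertips can push down.
- tips (a point): Midway between the tips' lower ends (pliers free). Tips: two upright round pins of 5 mm diameter with round ends, 10 mm long, at y = +-8.5 mm when free; above them square shoulders, 14 mm (x) by 7 mm (y), that press on the top of the eyes.
- pliers_squeeze (a joint): How much the handles are squeezed together (m), 0 free to 0.045. Handles' outer faces are 58 mm less this apart, tip centres 17 mm plus this. Spring force 6.5 N free, 11 N at 0.045. At 0.005 the tips are 22 mm apart and fit the closed ring's eyes; about 0.034 with the tips in the eyes holds the ring at 0.36 rad.
- stand: White stand fixed to the table, origin on the table under its middle, same axes as the pliers in it. An upright open-topped pocket, inside 22 mm (x) by 62 mm (y), walls 6 mm, rim 70 mm above the table. The pliers hang in it by their finger guards on the rim, their origin 6 mm above the table.
- reagent: Bystander, leave alone: white reagent bottle 40 mm wide, 85 mm tall. Origin at the centre of its underside.
- dropper: Bystander, leave alone: amber dropper bottle 32 mm wide, 70 mm tall. Origin at the centre of its underside.
- cup: Bystander, leave alone: white mug 68 mm wide, 80 mm tall. Origin at the centre of its underside.
- dish: Bystander, leave alone: white plate 150 mm wide, 18 mm tall. Origin at the centre of its underside.
- washer: Bystander, leave alone: flat steel washer 52 mm wide, 4 mm thick. Origin at the centre of its underside.
- handset: Bystander, leave alone: black handset slab 75 x 155 x 9 mm lying flat. Origin at the centre of its underside.
- samplejar: Bystander, leave alone: clear jar 52 mm wide, 60 mm tall. Origin at the centre of its underside.

How it is judged:
By the outcome, as a careful person would: the job done as asked, in the order asked, and still so for the second after the job is handed in, with the robot touching nothing.
It also fails if it takes over 72 s, if anything falls off the work surface, if the arm or the gripper's body presses on something with over 40 N, if the wrist force passes 120 N, or if a joint passes its speed limit or range.

## Working session

There is one attempt and no reset: what is moved stays moved. The work goes in short steps, Python scripts to look and compute and a tool call to move; the robot and the scene stay as the last step left them, time stands still between calls to the robot, and variables do not carry over. Pictures are saved under pics/ and viewed, and the job is handed in when it is done.

Besides the shell and the picture viewer there is one more tool, called after ">>>" as a command line: name --argument value ..., lists and objects as JSON in quotes. carry_out: Moves the arm, as the interface text tells. Its arguments: {"type":"object","properties":{"rows":{"type":"string"},"newtons":{"type":"number"}},"required":["rows"]}

```bash
ls; mkdir -p pics; python3 - <<'E'
from rig import r
import cv2
s=r.sense();print(s)
for n in("scene","top"):
    im=r.grab_frame(n);cv2.imwrite(f"pics/{n}0.png",im)
    print(n,r.get_calibration(n))
E
```

```text
pics
{'clock': 0.0, 'qpos': array([-1.26235484e+00,  3.53617656e-01,  1.63412629e+00,  1.41391299e-05,
        1.15515053e+00, -2.40094750e-03]), 'qvel': array([-0.00017409,  0.00146339, -0.00086607,  0.00119509,  0.00069563,
        0.00111924]), 'joint_efforts': array([-1.60514264e-03, -6.05252767e+01, -3.42063868e+01,  2.18961586e-04,
        9.38079553e-03,  1.05249040e-05]), 'eef_pos': array([ 191.03768221, -594.64259729,  252.58403944]), 'tcp_rot': array([-3.14029087e+00, -1.60533790e-05,  3.10836703e-01]), 'contact_force': array([ 1.20578524, -0.07291366, -0.32178437]), 'wrist_torque': array([ 0.00906806, -0.01084324, -0.09371341]), 'opening': 1.0024302276452695}
scene {'intrinsics': array([[491.45573448,   0.        , 318.93782062],
       [  0.        , 491.45573448, 242.27071977],
       [  0.        ,   0.        ,   1.        ]]), 'position': array([1060.60524903, -115.59325514,  771.13909971]), 'rotation': array([0.61910783, 0.00880045, 1.3363991 ])}
top {'intrinsics': array([[507.53600575,   0.        , 318.3069103 ],
       [  0.        , 507.53600575, 236.70567916],
       [  0.        ,   0.        ,   1.        ]]), 'position': array([ 456.09084339,  -21.87799778, 1070.40299153]), 'rotation': array([ 0.09342408, -0.00769544, -1.58227301])}
```

View pics/scene0.png

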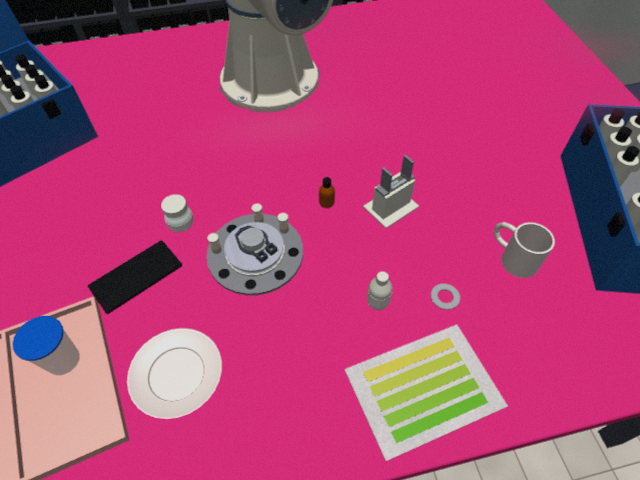

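View pics/top0.png

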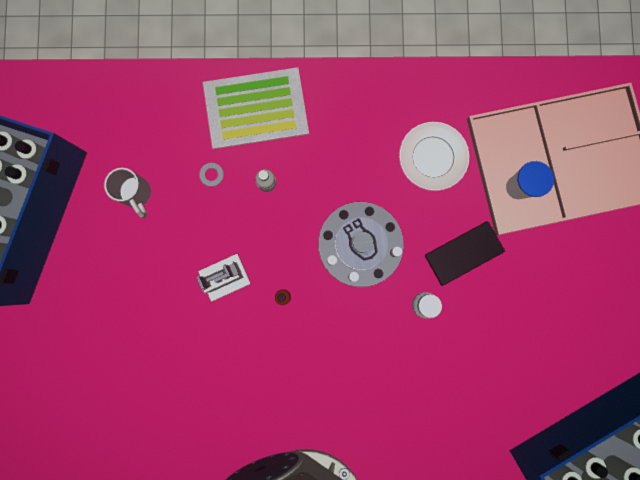

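```bash
cat > h.py <<'E'
import numpy as np,cv2
from scipy.spatial.transform import Rotation as R
from rig import r
C={n:r.get_calibration(n) for n in("scene","top")}
def ray(n,uv):
    c=C[n];K=c["intrinsics"]
    p=np.linalg.inv(K)@np.array([uv[0],uv[1],1.]);d=np.array([p[0],-p[1],-1.])
    return c["position"],R.from_euler('xyz',c["rotation"]).apply(d)
def plane(n,uv,z):
    o,d=ray(n,uv);return (o+d*(z-o[2])/d[2])
def proj(n,P):
    c=C[n];q=R.from_euler('xyz',c["rotation"]).inv().apply(np.asarray(P,float)-c["position"])
    q=np.atleast_2d(q);p=(c["intrinsics"]@np.c_[q[:,0],-q[:,1],-q[:,2]].T).T
    return p[:,:2]/p[:,2:]
def crop(im,name,x0,y0,w,h,k):
    c=im[y0:y0+h,x0:x0+w];cv2.imwrite(name,cv2.resize(c,None,fx=k,fy=k,interpolation=cv2.INTER_CUBIC))
E
python3 - <<'E'
from h import *
t=cv2.imread("pics/top0.png");s=cv2.imread("pics/scene0.png")
crop(t,"pics/tc.png",310,195,100,100,6)
crop(t,"pics/ts.png",185,240,75,75,8)
crop(s,"pics/sc.png",200,195,110,100,6)
crop(s,"pics/ss.png",355,150,75,75,8)
print(plane("top",(361,244),34),plane("top",(223,277),90))
E
```

```text
[ 537.14732634 -118.29691294   34.        ] [472.00816664 153.69747902  90.        ]
```

View pics/tc.png

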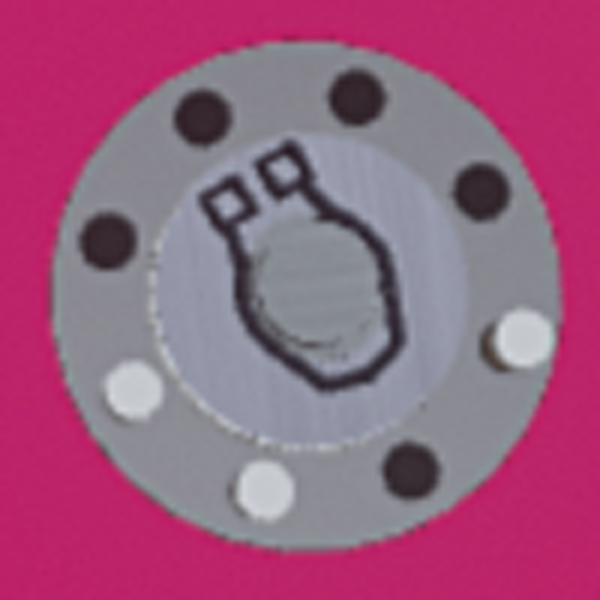

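View pics/ts.png

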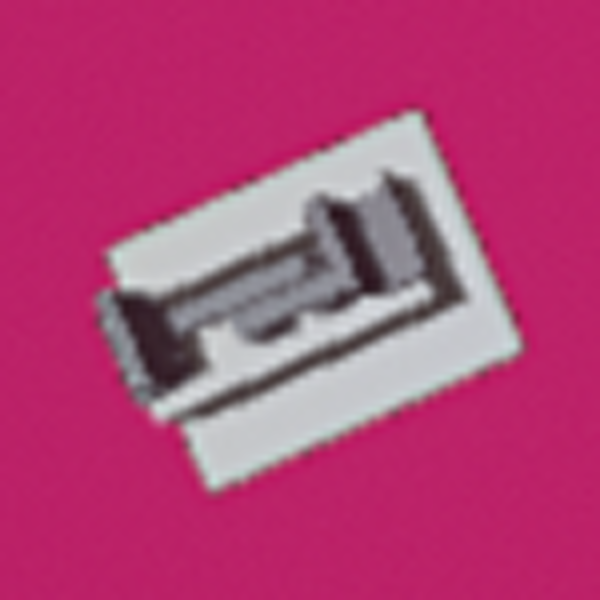

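View pics/sc.png

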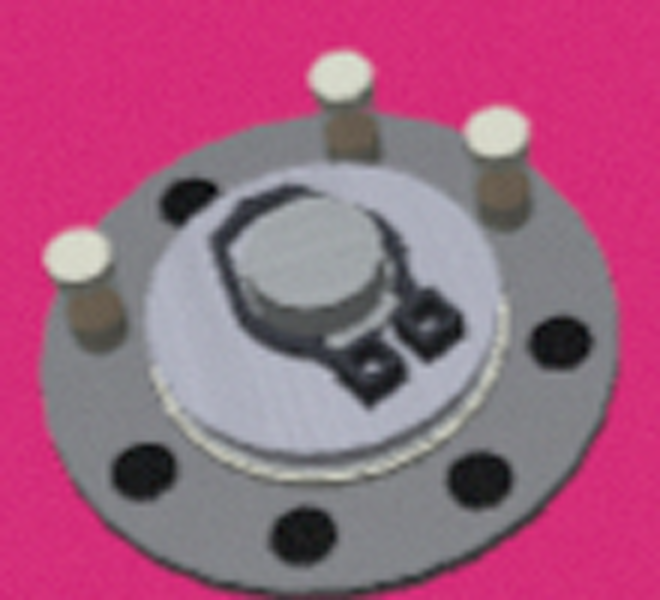

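View pics/ss.png

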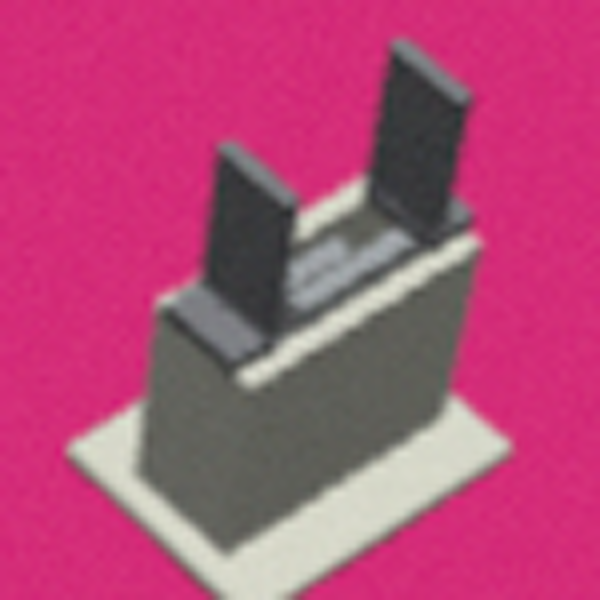

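```bash
python3 - <<'E'
from h import *
f=lambda U,V,k,x0,y0:((U+.5)/k-.5+x0,(V+.5)/k-.5+y0)
T=lambda U,V:f(U,V,8,185,240); S=lambda U,V:f(U,V,8,355,150)
np.set_printoptions(precision=1,suppress=True)
for zz in(3,5): 
  P=[plane("top",T(*a),zz) for a in[(420,108),(522,350),(210,492),(107,250)]];print("base",np.mean(P,0),[np.linalg.norm(P[i]-P[(i+1)%4]) for i in range(4)])
  d=P[0]-P[3];e=P[1]-P[2];print("yaws",np.degrees(np.arctan2(d[1],d[0])),np.degrees(np.arctan2(e[1],e[0])))
a=plane("scene",S(258,177),122);b=plane("scene",S(433,73),122);print("scene handles",a,b,(a+b)/2,np.linalg.norm(a-b),np.degrees(np.arctan2(*(b-a)[1::-1])))
a=plane("top",T(127,347),122);b=plane("top",T(333,250),122);print("top handles",a,b,(a+b)/2,np.linalg.norm(a-b),np.degrees(np.arctan2(*(b-a)[1::-1])))
T=lambda U,V:f(U,V,6,310,195); S=lambda U,V:f(U,V,6,200,195)
print("eyes top",a:=plane("top",T(228,204),75.5),b:=plane("top",T(286,170),75.5),np.linalg.norm(a-b))
print("eyes sc",a:=plane("scene",S(375,367),75.5),b:=plane("scene",S(430,322),75.5),np.linalg.norm(a-b))
# carousel
for n in("top","scene"):
  im=cv2.imread(f"pics/{n}0.png");hsv=cv2.cvtColor(im,cv2.COLOR_BGR2HSV)
  m=((hsv[...,1]<120)).astype(np.uint8)*255
  cs,_=cv2.findContours(m,cv2.RETR_EXTERNAL,cv2.CHAIN_APPROX_NONE)
  uv=proj(n,[537,-118,34])[0]
  c=[c for c in cs if cv2.pointPolygonTest(c,tuple(map(float,uv)),False)>0][0]
  Q=np.array([plane(n,p[0],34)[:2] for p in c])
  if n=="scene": Q=Q[Q[:,0]>545] if False else Q
  k=np.median(np.linalg.norm(Q-Q.mean(0),axis=1))
  from scipy.optimize import least_squares
  s=least_squares(lambda x:np.hypot(*(Q-x[:2]).T)-x[2],[*Q.mean(0),88],loss='soft_l1',f_scale=.5)
  print("car",n,s.x)
E
```

```text
base [473.4 167.3   3. ] [np.float64(69.10756647934967), np.float64(88.7472142390454), np.float64(68.94198369066319), np.float64(89.46437271624708)]
yaws -66.03015281458363 -66.13058394970447
base [473.4 167.    5. ] [np.float64(68.97807917787578), np.float64(88.58092800049619), np.float64(68.81280664274858), np.float64(89.29674273314612)]
yaws -66.03015281458364 -66.13058394970453
scene handles [486.5 141.5 122. ] [464.9 190.7 122. ] [475.7 166.1 122. ] 53.70188809329272 113.6607705507518
top handles [461.  189.8 122. ] [482.9 142.1 122. ] [471.9 165.9 122. ] 52.45655800425416 -65.26873920740717
eyes top [564.7 -88.5  75.5] [ 575.7 -107.8   75.5] 22.233039559200368
eyes sc [ 581.4 -107.2   75.5] [569.7 -89.3  75.5] 21.416212928183114
car top [ 537.9 -117.2   86.6]
car scene [ 540.  -118.1   87.8]
```

>>> carry_out --rows "1 0 0 0 -0.76;1 0.94 -0.97 0 0;1 0.94 -0.97 0 0;1 0.94 -0.97 0 0;1 0.94 -0.97 0 0;1 0.94 -0.97 0 0;1 0.94 -0.97 0 0;1 0.94 -0.97 0 0;1 0.94 -0.97 0 0;1 0.94 -0.97 0 0;1 0.94 -0.97 0 0;1 0 0 0 0" --newtons 25

```text
clock: 1.6
eef_pos: [331.4, -212.8, 253.1]
tcp_rot: [-3.141, -0.0, 0.42]
contact_force: [0.3, -0.8, 0.7]
opening: 1.002
```

>>> carry_out --rows "1 0.94 -0.96 0 0;1 0.94 -0.96 0 0;1 0.94 -0.96 0 0;1 0.94 -0.96 0 0;1 0.94 -0.96 0 0;1 0.94 -0.96 0 0;1 0.94 -0.96 0 0;1 0.94 -0.96 0 0;1 0.94 -0.96 0 0;1 0.95 -0.96 0 0;1 0 0 0.5 0;1 0 0 0 0" --newtons 25

```text
clock: 3.1
eef_pos: [471.6, 161.7, 236.7]
tcp_rot: [3.141, 0.004, 0.417]
contact_force: [-0.5, 0.1, -0.4]
opening: 1.0
```

```bash
python3 - <<'E'
from h import *
for n in("scene","top"):
    im=r.grab_frame(n);cv2.imwrite(f"pics/{n}1.png",im)
    if n=="scene": crop(im,"pics/sg1.png",330,50,130,160,5)
    else: crop(im,"pics/tg1.png",160,200,130,120,5)
print(r.sense()["eef_pos"],r.sense()["contact_force"])
E
```

```text
[472.20563093 161.61421964 237.92400109] [-0.4237791  -0.52638738  0.03929665]
```

View pics/sg1.png

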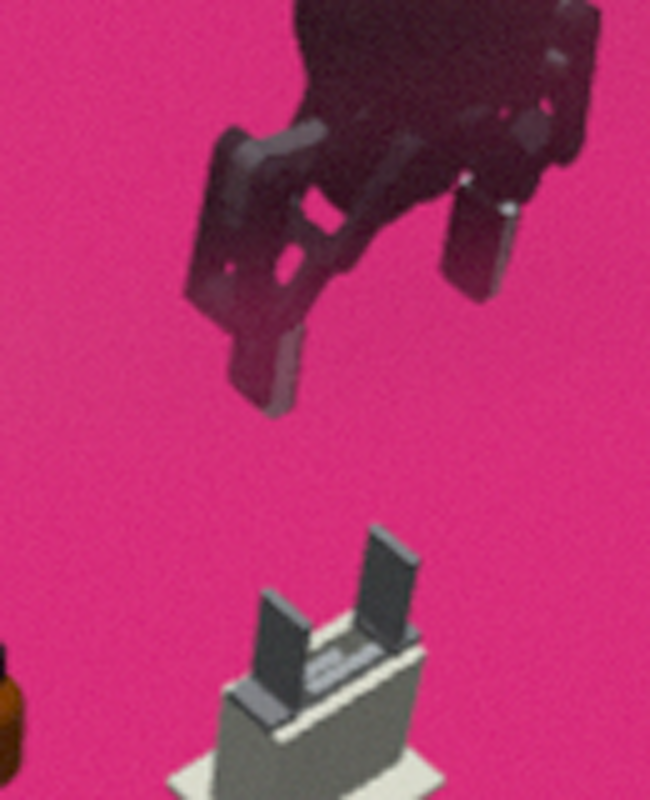

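View pics/tg1.png

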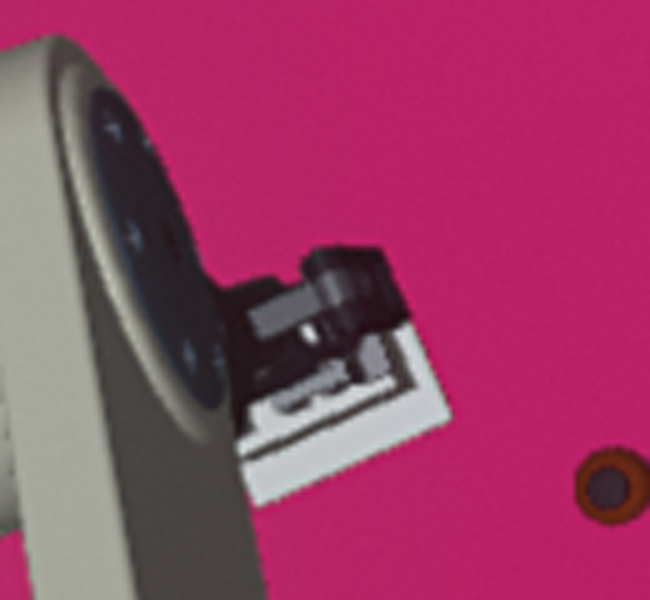

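>>> carry_out --rows "1 0.11 -0.13 0.9 0;1 0 0 0.9 0;1 0 0 0.9 0;1 0 0 0.9 0;1 0 0 0.5 0;1 0 0 0.3 0;1 0 0 0.1 0;1 0 0 0 0;1 0 0 0 0" --newtons 25

```text
clock: 4.32
eef_pos: [474.5, 167.9, 103.9]
tcp_rot: [3.142, -0.001, 0.417]
contact_force: [-0.0, 0.8, -0.3]
opening: 1.0
```

```bash
python3 - <<'E'
from h import *
for n in("scene",):
    im=r.grab_frame(n);cv2.imwrite(f"pics/{n}2.png",im)
    crop(im,"pics/sg2.png",340,90,110,120,5)
print(r.sense()["eef_pos"],r.sense()["contact_force"])
E
```

```text
[474.4387707  167.90993403 103.82553108] [-0.07650219 -0.46290024 -0.19341655]
```

View pics/sg2.png

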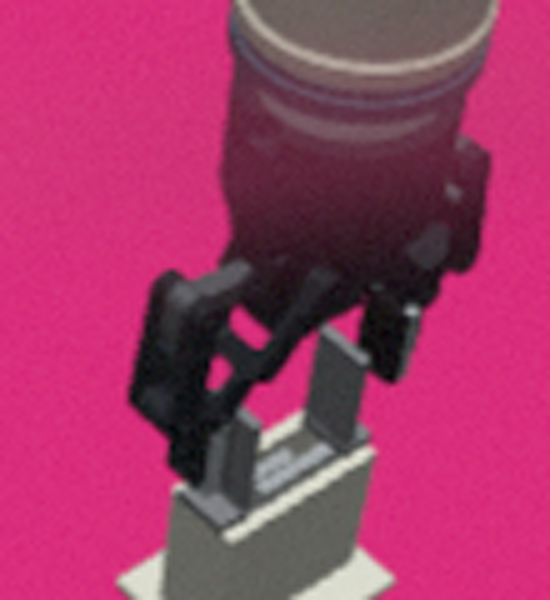

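>>> carry_out --rows "1 0 0 0.3 0;0.8 0 0 0 0;0.7 0 0 0 0;0.65 0 0 0 0;0.62 0 0 0 0;0.62 0 0 0 0;0.62 0 0 0 0;0.62 0 0 0 0" --newtons 25

```text
clock: 5.38
eef_pos: [474.7, 168.0, 95.1]
tcp_rot: [3.142, -0.001, 0.417]
contact_force: [-0.6, 0.1, 9.1]
opening: 0.624
```

```bash
python3 - <<'E'
from h import *
for n in("scene",):
    im=r.grab_frame(n);cv2.imwrite(f"pics/{n}3.png",im)
    crop(im,"pics/sg3.png",340,90,110,120,5)
print(r.sense()["eef_pos"],r.sense()["contact_force"],r.sense()["opening"])
E
```

```text
[474.70398245 168.05025455  95.08119625] [-0.84670098 -0.49328221  8.32709478] 0.6255225257010333
```

View pics/sg3.png

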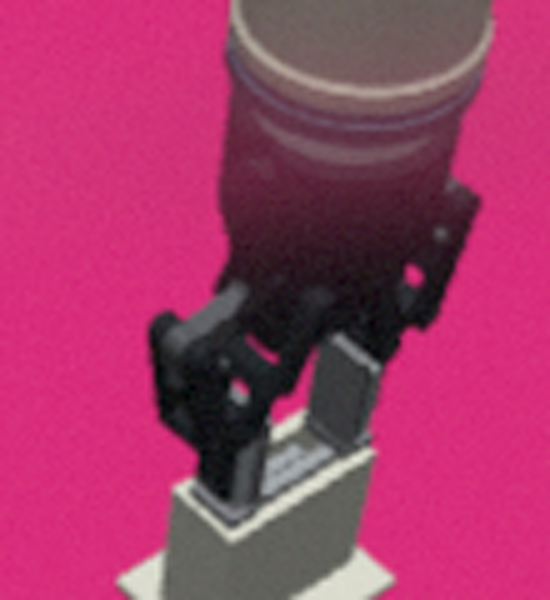

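>>> carry_out --rows "0.62 0 0 0.04 0;0.62 0 0 0 0;0.62 0 0 0 0"

```text
clock: 5.8
eef_pos: [474.9, 168.1, 94.4]
tcp_rot: [3.142, -0.002, 0.417]
contact_force: [-2.9, -0.2, 14.5]
opening: 0.627
```

>>> carry_out --rows "0.62 0 0 -0.1 0;0.62 0 0 -0.3 0;0.62 0 0 -0.5 0;0.62 0 0 -0.7 0;0.62 0 0 -0.7 0;0.62 0 0 -0.7 0;0.62 0 0 -0.6 0;0.62 0 0 -0.3 0;0.62 0 0 0 0;0.62 0 0 0 0"

```text
clock: 7.05
eef_pos: [473.7, 167.6, 209.5]
tcp_rot: [-3.142, 0.001, 0.417]
contact_force: [0.6, -0.6, -2.4]
opening: 0.623
```

```bash
python3 - <<'E'
from h import *
for n in("scene",):
    im=r.grab_frame(n);cv2.imwrite(f"pics/{n}4.png",im)
    crop(im,"pics/sg4.png",340,40,110,150,5)
print(r.sense()["eef_pos"],r.sense()["contact_force"],r.sense()["opening"])
E
```

```text
[473.6042093  167.60357748 209.40404856] [ 0.13416726  0.21748932 -1.52088929] 0.6226818741066515
```

View pics/sg4.png

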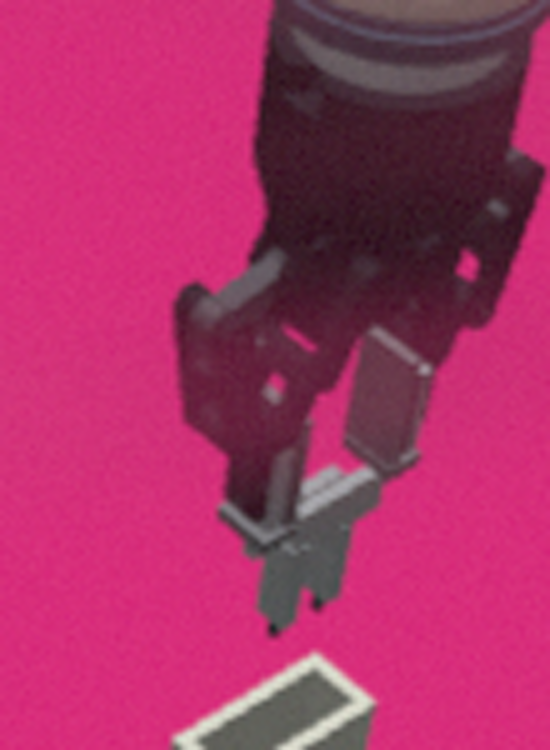

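```bash
python3 - <<'E'
from h import *
f=lambda U,V:((U+.5)/5-.5+340,(V+.5)/5-.5+40)
a=plane("scene",f(274,632),120.4);b=plane("scene",f(319,608),120.4);print(a,b,(a+b)/2,np.linalg.norm(a-b),np.degrees(np.arctan2(*(b-a)[1::-1])))
E
```

```text
[474.8517763  159.96070253 120.4       ] [467.2357359  179.87548102 120.4       ] [471.0437561  169.91809177 120.4       ] 21.32140881293967 110.92843311056436
```

>>> carry_out --rows "0.62 -0.06 0.94 0 0;0.62 -0.06 0.94 0 0;0.62 -0.06 0.94 0 0;0.62 -0.06 0.94 0 0;0.62 -0.06 0.94 0 0;0.62 -0.06 0.94 0 0;0.62 -0.06 0.94 0 0;0.62 -0.06 0.94 0 0;0.62 -0.06 0.94 0 0;0.62 -0.06 0.94 0 0;0.62 0 0 0 -0.76;0.62 0 0 0.5 0"

```text
clock: 8.6
eef_pos: [572.2, -97.7, 194.6]
tcp_rot: [3.141, -0.001, 0.522]
contact_force: [0.3, 0.1, -1.8]
opening: 0.62
```

>>> carry_out --rows "0.62 0 0 0.5 0;0.62 0 0 0 0;0.62 0 0 0 0"

```text
clock: 8.98
eef_pos: [571.8, -97.1, 179.9]
tcp_rot: [-3.141, 0.0, 0.523]
contact_force: [1.0, -0.2, -1.2]
opening: 0.617
```

```bash
python3 - <<'E'
from h import *
for n in("scene","top"):
    im=r.grab_frame(n);cv2.imwrite(f"pics/{n}5.png",im)
    if n=="scene": crop(im,"pics/sg5.png",200,150,110,110,7)
    else: crop(im,"pics/tg5.png",310,195,100,100,6)
print(r.sense()["eef_pos"],r.sense()["contact_force"],r.sense()["tcp_rot"])
E
```

```text
[572.1537054  -97.26480952 180.49031986] [ 0.29025482 -0.46253881 -1.41702546] [ 3.14109733e+00 -5.65245990e-04  5.22999322e-01]
```

View pics/sg5.png

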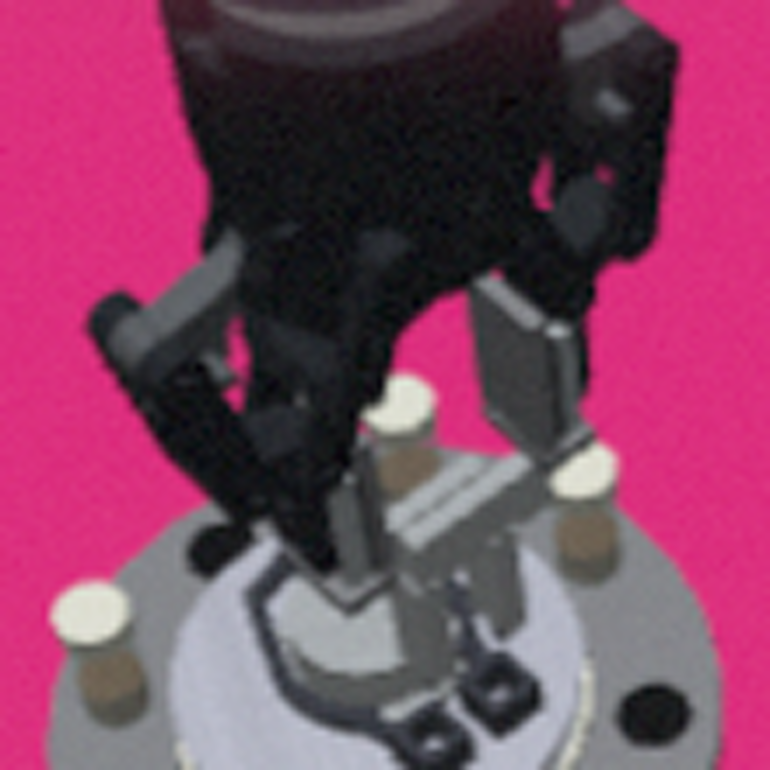

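View pics/tg5.png

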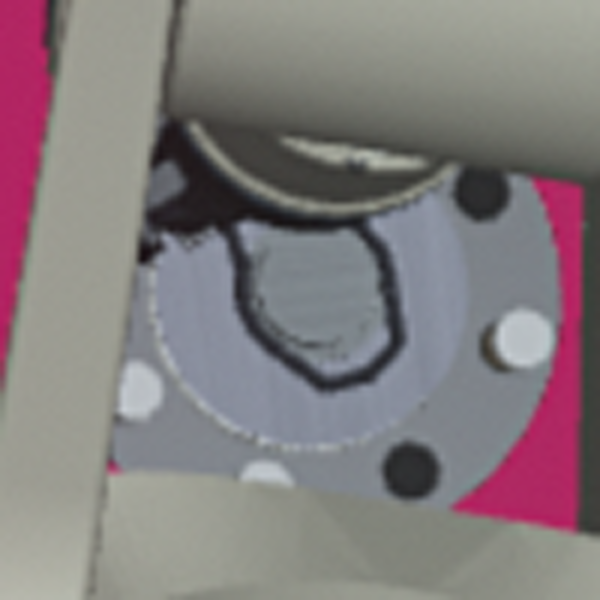

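```bash
python3 - <<'E'
from h import *
im=cv2.imread("pics/scene5.png")
crop(im,"pics/z5.png",235,210,50,50,14)
for z in(91.4,101.4):
  for s in(-1,1):
    y=s*np.array([.5,-.866]);P=np.array([572.1,-97.3])+11*y
    print(z,s,(proj("scene",[*P,z])[0]-[235,210]+.5)*14)
E
```

```text
91.4 -1 [510.41157286 444.93067132]
91.4 1 [370.65132044 547.80057402]
101.4 -1 [503.07927767 396.61121211]
101.4 1 [361.85350714 499.99233797]
```

View pics/z5.png

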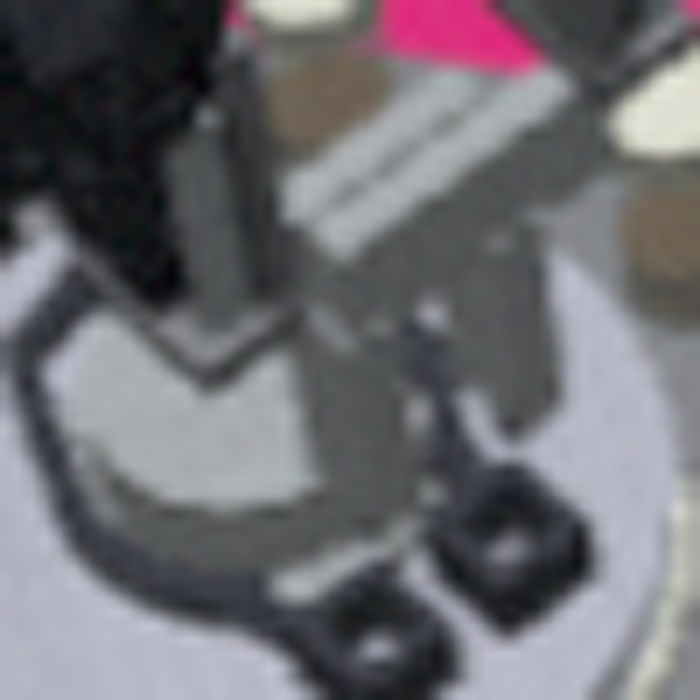

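```bash
python3 - <<'E'
from h import *
g=lambda U,V:((U+.5)/14-.5+235,(V+.5)/14-.5+210)
a=plane("scene",g(381,618),75.5);b=plane("scene",g(510,518),75.5);print(a,b,(a+b)/2,np.linalg.norm(a-b))
P0=np.array([572.1,-97.3]);X=np.array([.866,.5]);Y=np.array([.5,-.866])
for s in(-1,1):
  for dx in(-7,7):
    for dy in(-3.5,3.5): print(s,dx,dy,(proj("scene",[*(P0+dx*X+(s*11+dy)*Y),101.4])[0]-[235,210]+.5)*14)
E
```

```text
[ 577.02098346 -107.07369732   75.5       ] [566.06685406 -89.09242542  75.5       ] [571.54391876 -98.08306137  75.5       ] 21.055144032309688
-1 -7 -3.5 [487.88170194 346.6525229 ]
-1 -7 3.5 [443.45154937 378.97382804]
-1 7 -3.5 [562.93863543 414.31711024]
-1 7 3.5 [518.43772158 447.09872009]
1 -7 -3.5 [347.24362146 448.96156418]
1 -7 3.5 [301.87321918 481.96686646]
1 7 -3.5 [422.06926037 518.08857228]
1 7 3.5 [376.61968268 551.5690156 ]
```

>>> carry_out --rows "0.62 0 0 0.4 0;0.62 0 0 0 0;0.62 0 0 0 0"

```text
clock: 9.45
eef_pos: [571.7, -97.4, 167.9]
tcp_rot: [-3.141, 0.0, 0.523]
contact_force: [0.6, 0.1, -1.1]
opening: 0.623
```

```bash
python3 - <<'E'
from h import *
im=r.grab_frame("scene");cv2.imwrite("pics/scene6.png",im)
crop(im,"pics/z6.png",235,210,50,50,14)
print(r.sense()["eef_pos"],r.sense()["contact_force"],r.sense()["tcp_rot"])
E
```

```text
[571.85757282 -97.39961381 168.10540837] [ 0.00981905  0.15767241 -1.64583053] [-3.14155485e+00 -1.76118968e-06  5.22949590e-01]
```

View pics/z6.png

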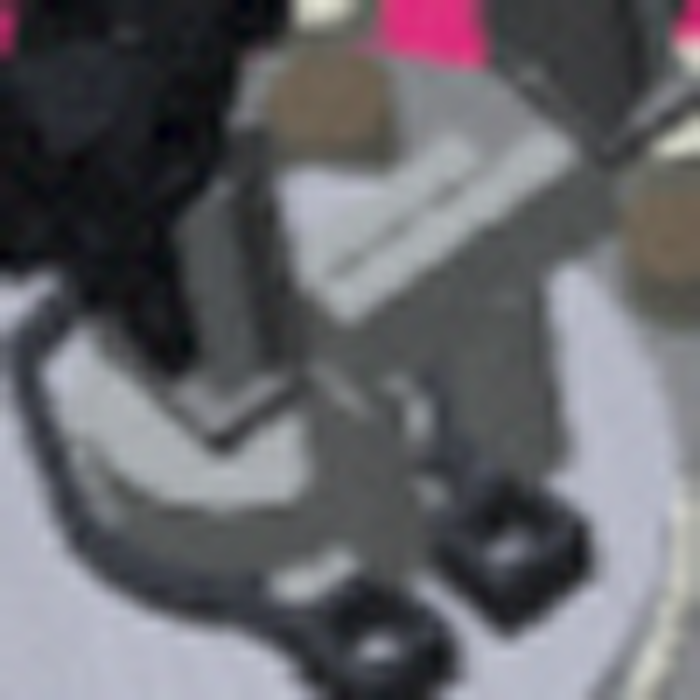

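>>> carry_out --rows "0.62 0.02 0 0.1 0;0.62 0 0 0.1 0;0.62 0 0 0 0;0.62 0 0 0 0"

```text
clock: 10.0
eef_pos: [572.3, -97.1, 162.1]
tcp_rot: [-3.142, 0.0, 0.523]
contact_force: [0.0, -0.5, -2.1]
opening: 0.618
```

>>> carry_out --rows "0.62 0 0 0.06 0;0.62 0 0 0.06 0;0.62 0 0 0 0;0.62 0 0 0 0"

```text
clock: 10.5
eef_pos: [572.3, -97.1, 158.5]
tcp_rot: [-3.142, 0.0, 0.523]
contact_force: [0.4, -0.5, -1.3]
opening: 0.622
```

```bash
python3 - <<'E'
from h import *
im=r.grab_frame("scene");cv2.imwrite("pics/scene7.png",im)
crop(im,"pics/z7.png",230,205,60,60,12)
print(r.sense()["eef_pos"],r.sense()["contact_force"],r.sense()["wrist_torque"])
E
```

```text
[572.33853192 -97.06004256 158.50389528] [ 0.69869547  0.16257971 -2.51793625] [0.01298293 0.04087621 0.02255525]
```

View pics/z7.png

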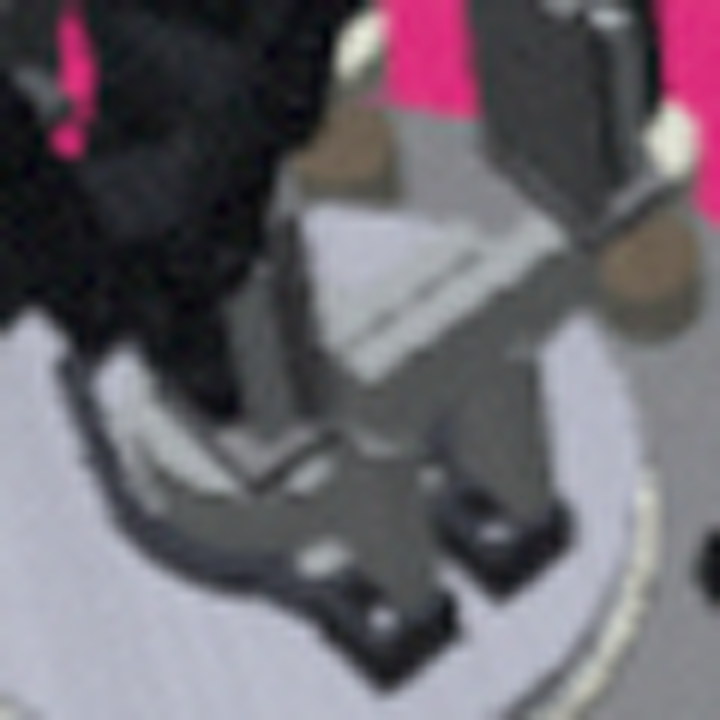

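>>> carry_out --rows "0.62 0 0 0.06 0;0.62 0 0 0.04 0;0.62 0 0 0 0;0.62 0 0 0 0"

```text
clock: 11.05
eef_pos: [572.3, -97.1, 155.5]
tcp_rot: [-3.142, 0.0, 0.523]
contact_force: [-0.6, 0.0, -1.2]
opening: 0.62
```

>>> carry_out --rows "0.59 0 0 -0.01 0;0.56 -0.005 0 -0.01 0;0.53 -0.005 0 -0.01 0;0.5 -0.01 0 -0.01 0;0.47 -0.01 0 -0.01 0;0.45 -0.005 0 -0.005 0;0.45 0 0 0 0;0.45 0 0 0 0" --newtons 35

```text
clock: 12.05
eef_pos: [571.4, -97.6, 157.1]
tcp_rot: [-3.142, -0.0, 0.523]
contact_force: [0.7, -0.2, -1.7]
opening: 0.451
```

```bash
python3 - <<'E'
from h import *
im=r.grab_frame("scene");cv2.imwrite("pics/scene8.png",im)
crop(im,"pics/z8.png",220,195,70,70,11)
print(r.sense()["eef_pos"],r.sense()["contact_force"],r.sense()["opening"])
E
```

```text
[571.43291017 -97.59084965 157.12672161] [-0.43713078  0.51508783 -1.37767415] 0.45000999303509864
```

View pics/z8.png

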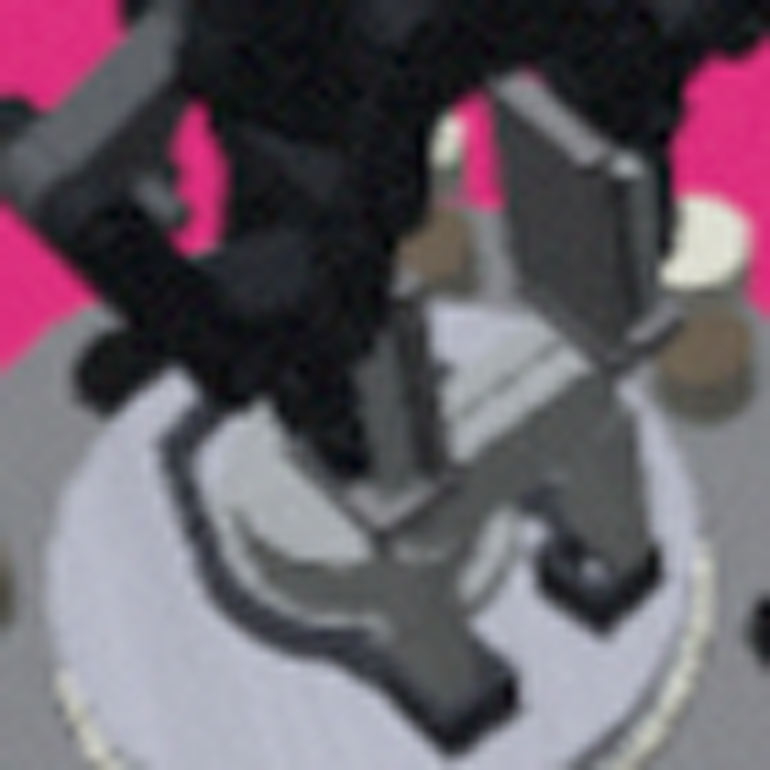

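>>> carry_out --rows "0.42 -0.01 0 -0.01 0;0.39 -0.01 0 -0.01 0;0.36 -0.015 0 -0.01 0;0.33 -0.015 0 -0.01 0;0.3 -0.015 0 -0.01 0;0.285 -0.005 0 0 0;0.285 0 0 0 0;0.285 0 0 0 0"

```text
clock: 13.1
eef_pos: [569.6, -98.6, 158.6]
tcp_rot: [-3.142, 0.0, 0.523]
contact_force: [-1.0, -0.9, -1.7]
opening: 0.285
```

```bash
python3 - <<'E'
from h import *
im=r.grab_frame("scene");cv2.imwrite("pics/scene9.png",im)
crop(im,"pics/z9.png",220,195,70,70,11)
im=r.grab_frame("top");cv2.imwrite("pics/top9.png",im)
crop(im,"pics/t9.png",320,205,80,80,7)
print(r.sense()["eef_pos"],r.sense()["contact_force"],r.sense()["opening"])
E
```

```text
[569.59880031 -98.63277993 158.61649783] [-0.14269356 -0.16558764 -0.6303464 ] 0.2848851675513601
```

View pics/z9.png

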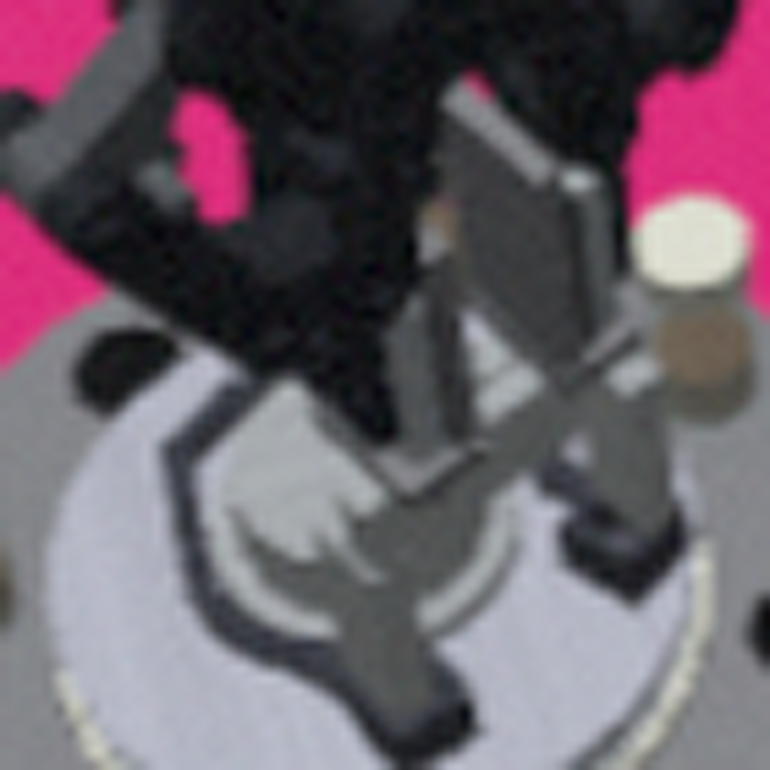

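View pics/t9.png

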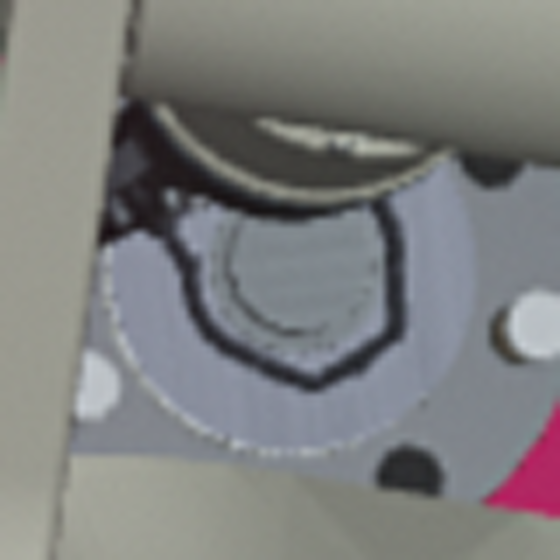

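>>> carry_out --rows "0.285 0 0 0.05 0;0.285 0 0 0.05 0;0.285 0 0 0.05 0;0.285 0 0 0 0"

```text
clock: 13.7
eef_pos: [569.5, -98.6, 153.9]
tcp_rot: [-3.141, 0.0, 0.523]
contact_force: [0.1, -0.5, -2.2]
opening: 0.294
```

>>> carry_out --rows "0.285 0 0 0.05 0;0.285 0 0 0 0;0.285 0 0 0 0"

```text
clock: 14.08
eef_pos: [569.6, -98.6, 152.6]
tcp_rot: [3.142, -0.0, 0.523]
contact_force: [-0.2, -0.3, -0.9]
opening: 0.289
```

```bash
python3 - <<'E'
from h import *
im=r.grab_frame("scene");cv2.imwrite("pics/scene10.png",im)
crop(im,"pics/z10.png",220,195,70,70,11)
print(r.sense()["eef_pos"],r.sense()["contact_force"],r.sense()["opening"])
E
```

```text
[569.64815224 -98.68100534 152.71003911] [ 0.14996445  0.29376369 -1.74959856] 0.2881253238845697
```

View pics/z10.png

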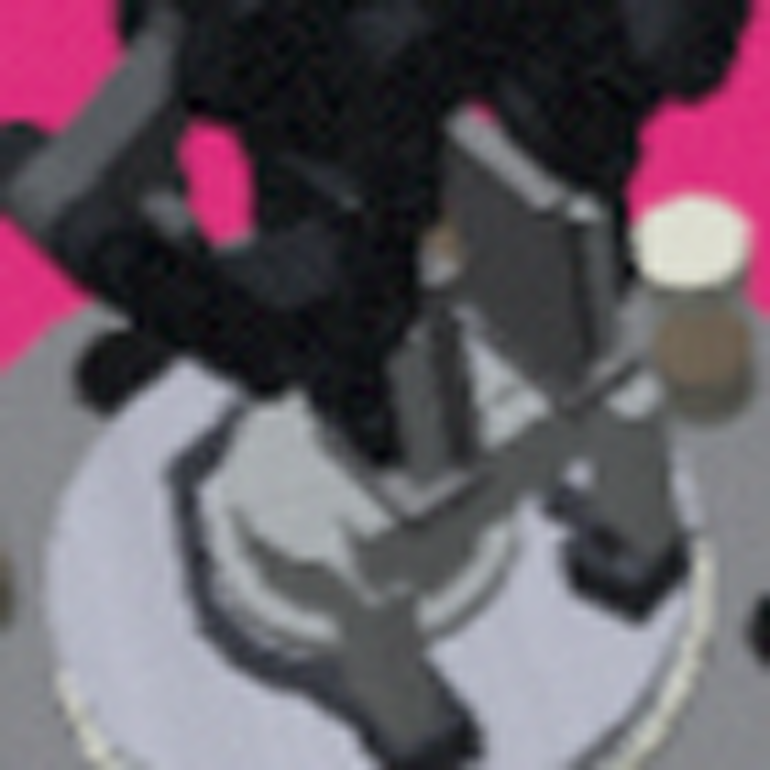

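>>> carry_out --rows "0.285 0 0 0.05 0;0.285 0 0 0.05 0;0.285 0 0 0 0;0.285 0 0 0 0"

```text
clock: 14.62
eef_pos: [569.6, -98.6, 149.6]
tcp_rot: [-3.142, 0.0, 0.523]
contact_force: [-0.5, 1.0, -2.2]
opening: 0.284
```

>>> carry_out --rows "0.285 0 0 0.05 0;0.285 0 0 0 0;0.285 0 0 0 0"

```text
clock: 15.0
eef_pos: [569.6, -98.7, 148.1]
tcp_rot: [-3.142, 0.0, 0.523]
contact_force: [0.9, -0.5, -1.6]
opening: 0.286
```

>>> carry_out --rows "0.285 0 0 0.05 0;0.285 0 0 0 0;0.285 0 0 0 0"

```text
clock: 15.38
eef_pos: [569.9, -98.6, 146.8]
tcp_rot: [3.141, -0.001, 0.523]
contact_force: [1.0, 1.2, 1.7]
opening: 0.289
```

```bash
python3 - <<'E'
from h import *
im=r.grab_frame("scene");cv2.imwrite("pics/scene11.png",im)
crop(im,"pics/z11.png",220,200,70,70,11)
print(r.sense()["eef_pos"],r.sense()["contact_force"],r.sense()["opening"])
E
```

```text
[569.88037321 -98.58393308 146.79560664] [1.77287287 1.39770447 1.36386501] 0.2874739849242947
```

View pics/z11.png

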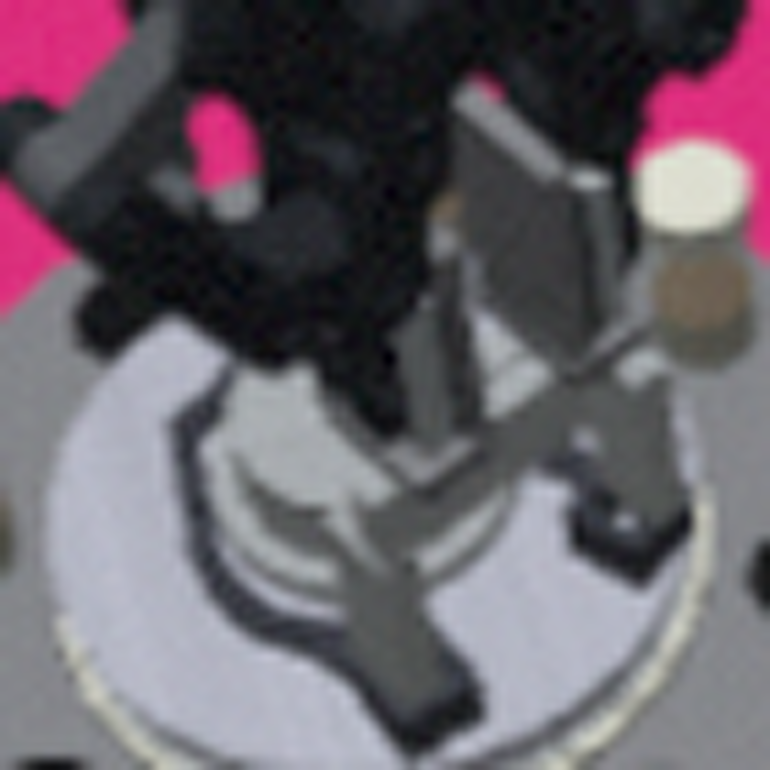

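>>> carry_out --rows "0.285 0.02 0 0.02 0;0.285 0 0 0 0;0.285 0 0 0 0"

```text
clock: 15.8
eef_pos: [570.2, -98.4, 146.2]
tcp_rot: [3.141, 0.0, 0.523]
contact_force: [-1.2, 1.7, 4.9]
opening: 0.289
```

>>> carry_out --rows "0.285 0 0 0.02 0;0.285 0 0 0 0;0.285 0 0 0 0"

```text
clock: 16.18
eef_pos: [570.2, -98.4, 146.1]
tcp_rot: [3.141, -0.0, 0.523]
contact_force: [-3.6, 1.5, 9.9]
opening: 0.29
```

>>> carry_out --rows "0.285 0 0 0 0;0.285 0 0 0 0;0.285 0 0 0 0;0.285 0 0 0 0"

```text
clock: 16.68
eef_pos: [570.2, -98.4, 146.1]
tcp_rot: [3.141, -0.0, 0.523]
contact_force: [-1.7, 0.4, 9.2]
opening: 0.29
```

```bash
python3 - <<'E'
from h import *
im=r.grab_frame("scene");cv2.imwrite("pics/scene12.png",im)
crop(im,"pics/z12.png",220,200,70,70,11)
im=r.grab_frame("top");cv2.imwrite("pics/top12.png",im)
crop(im,"pics/t12.png",320,205,80,80,7)
print(r.sense()["eef_pos"],r.sense()["contact_force"],r.sense()["opening"])
E
```

```text
[570.21254983 -98.43159553 146.0810544 ] [-1.2766537   1.01736128  9.64911041] 0.29207614170721524
```

View pics/z12.png

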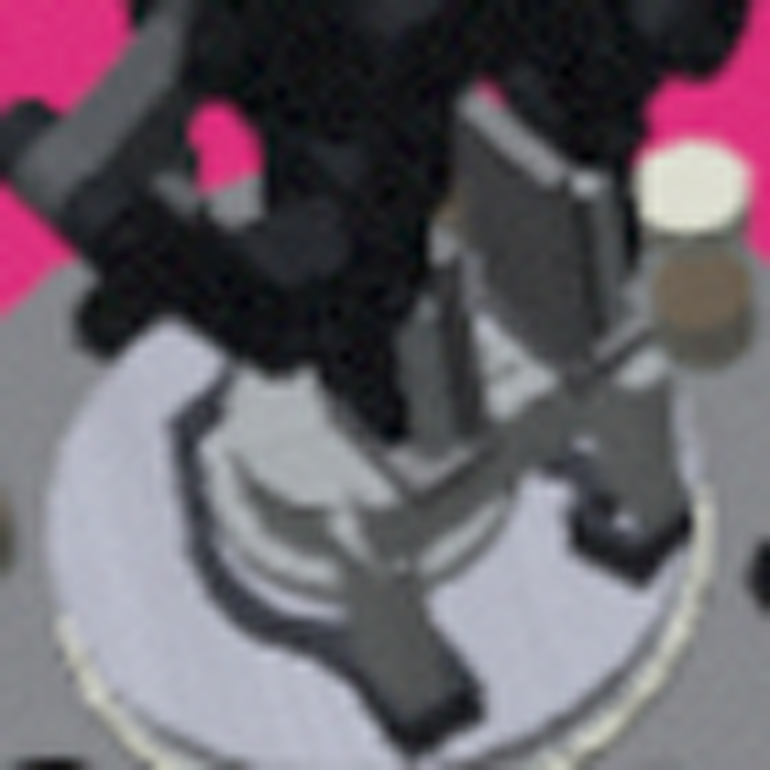

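View pics/t12.png

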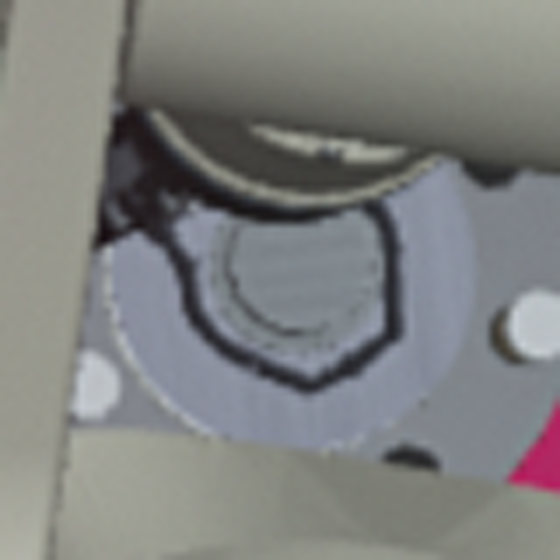

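```bash
python3 - <<'E'
from h import *
im=cv2.imread("pics/scene0.png")
crop(im,"pics/w0.png",225,240,60,50,12)
# predicted near-edge rows along column direction for axis (538.5,-118)
c=np.array([538.5,-117.8])
d=C["scene"]["position"][:2]-c;d/=np.linalg.norm(d)
for rr,z in((53,41),(53,45),(53,49),(53,53),(54,39),(54,34),(88,34)):
  p=proj("scene",[*(c+rr*d),z])[0];print(rr,z,p,(p-[225,240]+.5)*12)
E
```

```text
53 41 [259.2415245  272.58416048] [416.89829398 397.00992581]
53 45 [258.99433162 271.36780226] [413.9319795  382.41362715]
53 49 [258.74525165 270.14215821] [410.94301979 367.70589851]
53 53 [258.49426288 268.90712158] [407.93115455 352.88545897]
54 39 [259.46020292 273.66020805] [419.52243499 409.92249659]
54 34 [259.76516691 275.16083977] [423.18200297 427.93007719]
88 34 [263.08925739 291.5176413 ] [463.07108871 624.21169559]
```

View pics/w0.png

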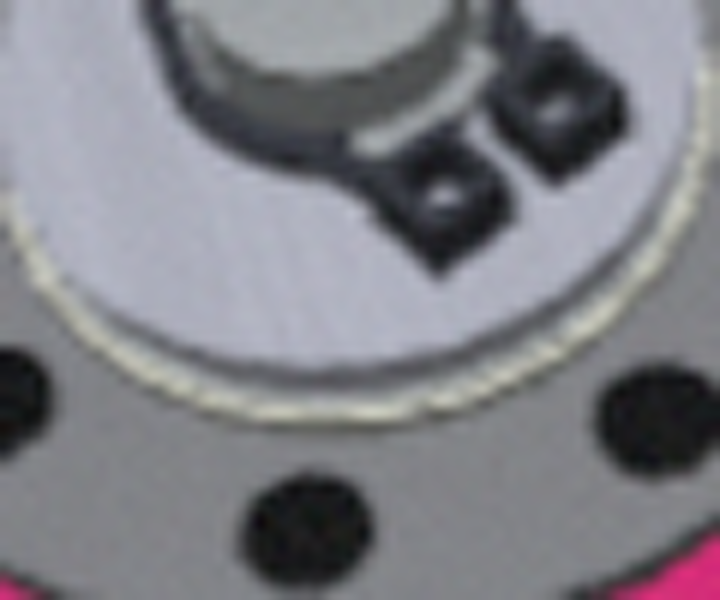

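>>> carry_out --rows "0.285 0 0 -0.02 0;0.3 0 0 0 0;0.33 0.01 0 0.005 0;0.36 0.01 0 0.01 0;0.39 0.015 0 0.01 0;0.39 0 0 0 0"

```text
clock: 17.52
eef_pos: [570.9, -98.0, 145.4]
tcp_rot: [3.141, 0.001, 0.523]
contact_force: [-2.2, -3.3, 6.9]
opening: 0.389
```

>>> carry_out --rows "0.42 0.01 0 0 0;0.45 0.01 0 0.005 0;0.48 0.01 0 0.01 0;0.48 0 0 0 0"

```text
clock: 18.02
eef_pos: [571.6, -97.3, 144.6]
tcp_rot: [-3.141, 0.001, 0.523]
contact_force: [-1.0, 0.0, 2.1]
opening: 0.48
```

>>> carry_out --rows "0.51 0.01 0 0.01 0;0.54 0.005 0 0.01 0;0.57 0.005 0 0.015 0;0.6 0 0 0.015 0;0.62 0 0 0.01 0;0.62 0 0 0 0"

```text
clock: 18.77
eef_pos: [572.4, -97.1, 143.0]
tcp_rot: [3.142, -0.0, 0.523]
contact_force: [0.3, 0.4, -1.0]
opening: 0.623
```

```bash
python3 - <<'E'
from h import *
im=r.grab_frame("scene");cv2.imwrite("pics/scene13.png",im)
crop(im,"pics/z13.png",220,200,70,70,11)
im=r.grab_frame("top");cv2.imwrite("pics/top13.png",im)
crop(im,"pics/t13.png",320,205,80,80,7)
print(r.sense()["eef_pos"],r.sense()["contact_force"],r.sense()["opening"])
E
```

```text
[572.34502692 -97.06926192 143.0697263 ] [ 0.75196865 -0.05330143 -1.58402555] 0.6212848731384432
```

View pics/z13.png

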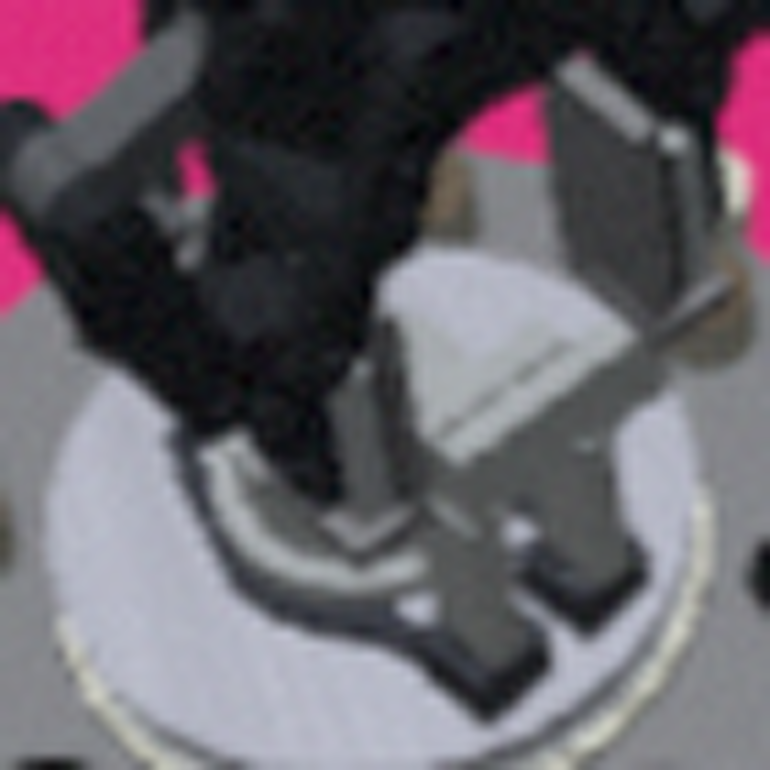

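View pics/t13.png

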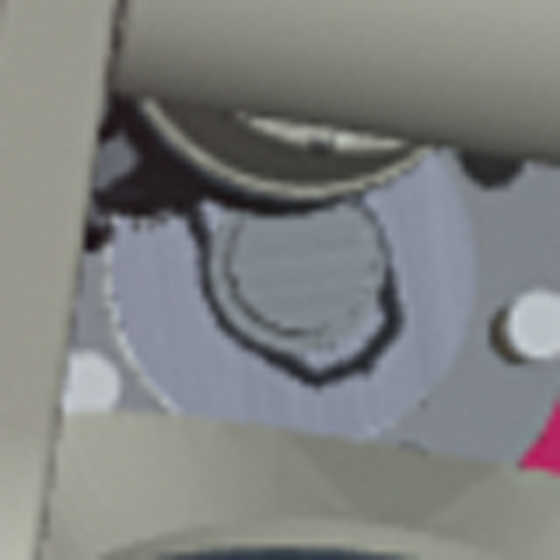

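>>> carry_out --rows "0.62 0 0 -0.1 0;0.62 0 0 -0.2 0;0.62 0 0 -0.4 0;0.62 0 0 -0.8 0;0.62 0 0 -0.8 0;0.62 0 0 -0.3 0;0.62 0 0 0 0"

```text
clock: 19.75
eef_pos: [572.6, -97.1, 221.7]
tcp_rot: [3.141, -0.001, 0.523]
contact_force: [-0.3, -0.5, -1.2]
opening: 0.619
```

```bash
python3 - <<'E'
from h import *
im=r.grab_frame("scene");cv2.imwrite("pics/scene14.png",im)
crop(im,"pics/z14.png",200,140,110,120,6)
print(r.sense()["eef_pos"],r.sense()["contact_force"],r.sense()["opening"])
E
```

```text
[572.11952338 -97.05359985 220.88150309] [-0.81471655 -0.08128962 -2.02034647] 0.6191652251836977
```

View pics/z14.png

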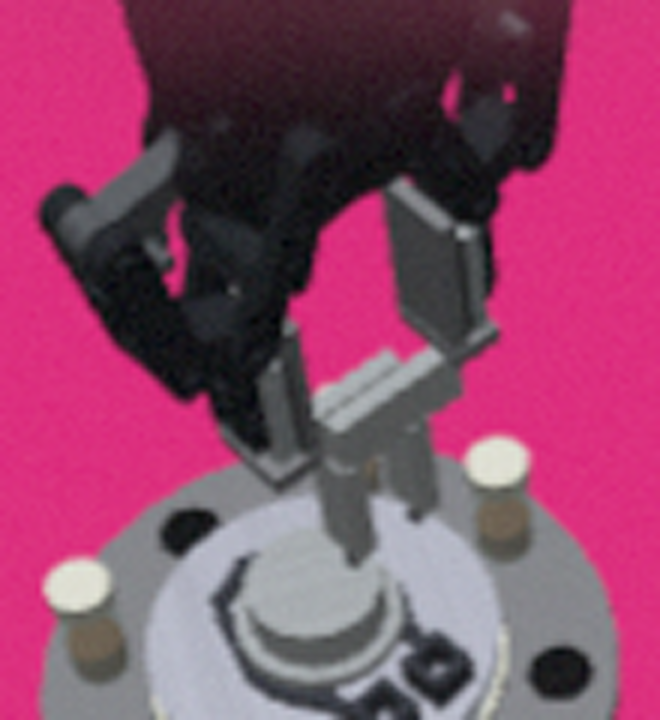

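>>> carry_out --rows "0.62 0 0 0 0.76;0.62 0.06 -0.94 0 0;0.62 0.06 -0.94 0 0;0.62 0.06 -0.94 0 0;0.62 0.06 -0.94 0 0;0.62 0.06 -0.94 0 0;0.62 0.06 -0.94 0 0;0.62 0.05 -0.94 0 0;0.62 0.05 -0.94 0 0;0.62 0.05 -0.94 0 0;0.62 0.06 -0.94 0 0;0.62 0 0 0 0"

```text
clock: 21.3
eef_pos: [472.7, 168.7, 220.1]
tcp_rot: [-3.141, 0.002, 0.419]
contact_force: [-0.3, -0.3, -1.5]
opening: 0.619
```

>>> carry_out --rows "0.62 0 0 0.4 0;0.62 0 0 0 0;0.62 0 0 0 0"

```text
clock: 21.68
eef_pos: [473.8, 167.0, 208.7]
tcp_rot: [-3.142, 0.001, 0.416]
contact_force: [0.0, 0.3, -1.5]
opening: 0.62
```

```bash
python3 - <<'E'
from h import *
im=r.grab_frame("scene");cv2.imwrite("pics/scene15.png",im)
crop(im,"pics/z15.png",340,40,110,150,5)
crop(im,"pics/r15.png",200,195,110,100,7)
im=r.grab_frame("top");cv2.imwrite("pics/top15.png",im)
crop(im,"pics/t15.png",310,195,100,100,6)
print(r.sense()["eef_pos"],r.sense()["contact_force"],r.sense()["tcp_rot"])
E
```

```text
[474.01854116 167.31728011 209.08173057] [-0.74230474 -0.29359618 -0.60230325] [ 3.14156695e+00 -9.17348110e-05  4.16180992e-01]
```

View pics/z15.png

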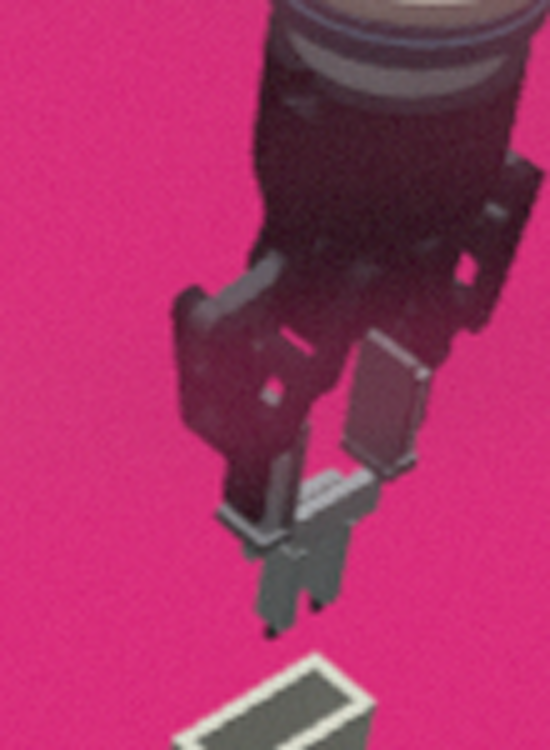

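View pics/r15.png

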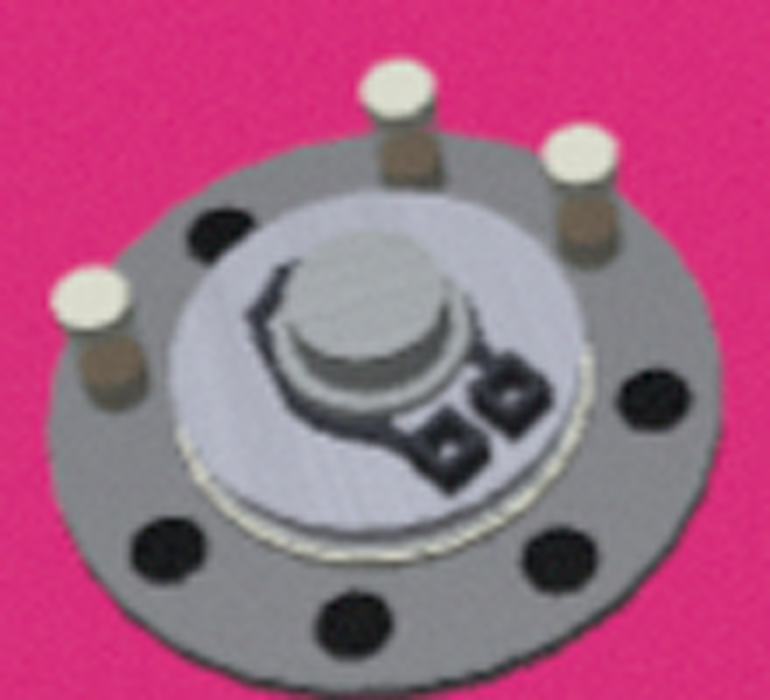

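View pics/t15.png

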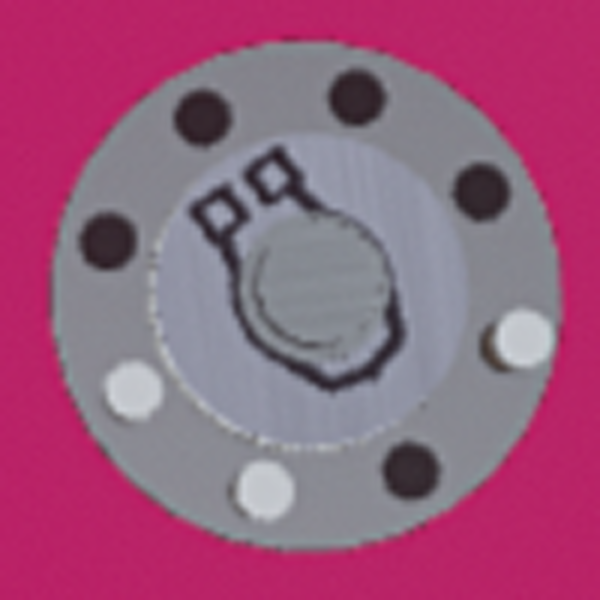

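>>> carry_out --rows "0.62 0 -0.02 0.5 0;0.62 0 0 0.6 0;0.62 0 0 0.4 0;0.62 0 0 0.2 0;0.62 0 0 0.2 0;0.62 0 0 0 0"

```text
clock: 22.52
eef_pos: [473.5, 168.2, 151.8]
tcp_rot: [-3.142, 0.0, 0.417]
contact_force: [0.2, 0.8, -1.3]
opening: 0.617
```

>>> carry_out --rows "0.62 0 0 0.2 0;0.62 0 0 0.2 0;0.62 0 0 0.2 0;0.62 0 0 0 0"

```text
clock: 23.02
eef_pos: [473.2, 168.1, 133.5]
tcp_rot: [-3.142, 0.001, 0.417]
contact_force: [0.3, -0.2, -0.9]
opening: 0.623
```

```bash
python3 - <<'E'
from h import *
im=r.grab_frame("scene");cv2.imwrite("pics/scene16.png",im)
crop(im,"pics/z16.png",340,70,110,140,5)
print(r.sense()["eef_pos"],r.sense()["contact_force"],r.sense()["tcp_rot"])
E
```

```text
[473.38525416 168.18706532 133.76316008] [-0.4367878  -0.34388518 -1.37132435] [-3.14154615e+00  5.61273258e-04  4.16934279e-01]
```

View pics/z16.png

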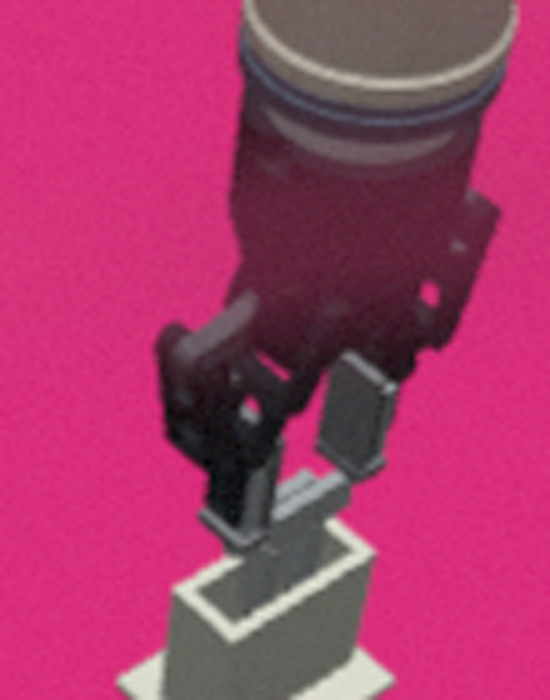

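Pliers are well inside the pocket. Lowering further.

>>> carry_out --rows "0.62 0 0 0.3 0;0.62 0 0 0.3 0;0.62 0 0 0.2 0;0.62 0 0 0.2 0;0.62 0 0 0.1 0;0.62 0 0 0 0"

```text
clock: 23.82
eef_pos: [473.5, 168.2, 100.8]
tcp_rot: [-3.142, 0.0, 0.417]
contact_force: [1.3, -0.2, -2.0]
opening: 0.622
```

>>> carry_out --rows "0.62 0 0 0.1 0;0.62 0 0 0.05 0;0.62 0 0 0 0;0.62 0 0 0 0"

```text
clock: 24.32
eef_pos: [473.6, 168.2, 96.6]
tcp_rot: [3.142, -0.0, 0.417]
contact_force: [-0.0, -0.7, -1.9]
opening: 0.614
```

>>> carry_out --rows "0.62 0 0 0.05 0;0.62 0 0 0.03 0;0.62 0 0 0 0;0.62 0 0 0 0"

```text
clock: 24.82
eef_pos: [473.6, 168.2, 94.5]
tcp_rot: [-3.142, -0.0, 0.417]
contact_force: [-2.3, -0.1, 6.3]
opening: 0.619
```

>>> carry_out --rows "0.66 0 0 0 0;0.7 0 0 0 0;0.8 0 0 0 0;0.95 0 0 0 0;1 0 0 0 0;1 0 0 0 0"

```text
clock: 25.58
eef_pos: [473.5, 168.3, 94.1]
tcp_rot: [-3.142, 0.0, 0.417]
contact_force: [-1.1, -0.2, -0.7]
opening: 0.996
```

>>> carry_out --rows "1 0 0 -0.2 0;1 0 0 -0.5 0;1 0 0 -0.8 0;1 0 0 -0.8 0;1 0 0 -0.8 0;1 0 0 -0.8 0;1 0 0 -0.5 0;1 -0.8 0 0 0;1 -0.8 0 0 0;1 -0.8 0 0 0;1 -0.8 0 0 0;1 0 0 0 0"

```text
clock: 27.08
eef_pos: [384.6, 128.9, 226.4]
tcp_rot: [-3.142, 0.0, 0.417]
contact_force: [-0.3, 0.1, 0.1]
opening: 1.001
```

```bash
python3 - <<'E'
from h import *
im=r.grab_frame("scene");cv2.imwrite("pics/scene17.png",im)
crop(im,"pics/s17.png",355,150,75,75,8);crop(im,"pics/r17.png",200,195,110,100,7)
im=r.grab_frame("top");cv2.imwrite("pics/top17.png",im)
print(r.sense()["eef_pos"],r.sense()["contact_force"],r.sense()["opening"])
E
```

```text
[386.46070213 129.63407836 226.67278968] [ 1.5857587   1.2134383  -0.02672821] 0.999299174876059
```

View pics/s17.png

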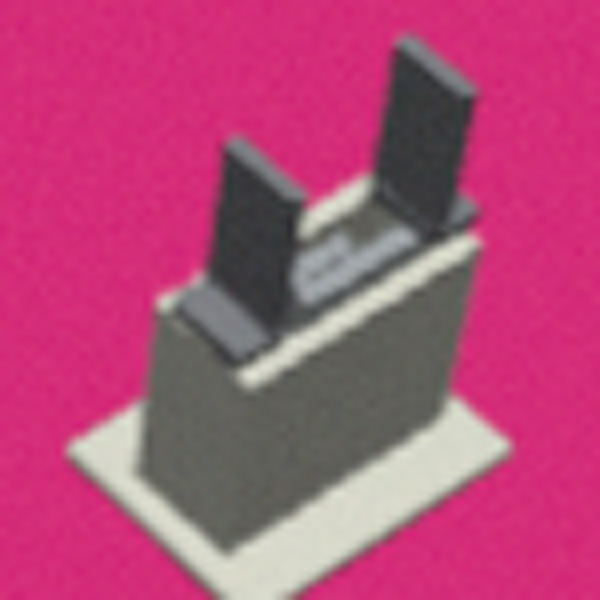

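View pics/r17.png

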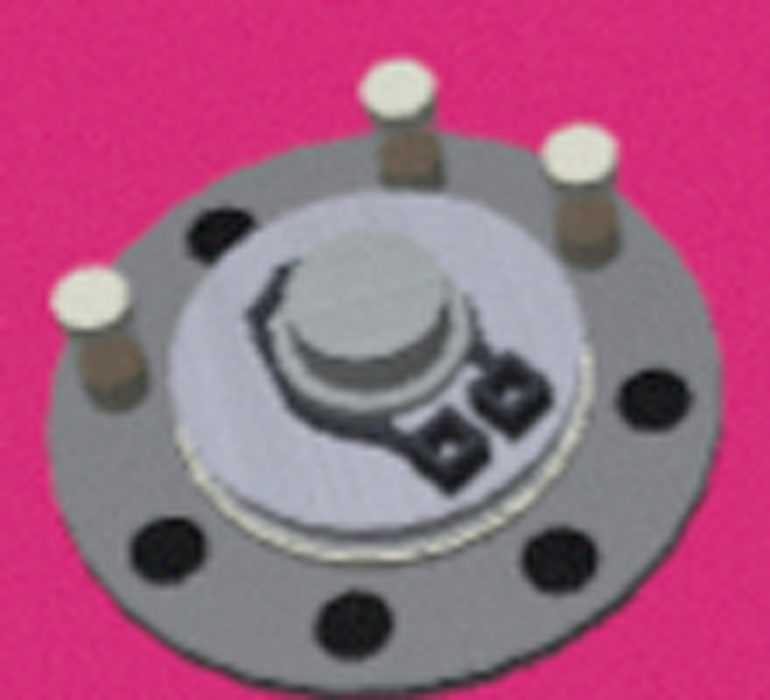

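View pics/scene17.png

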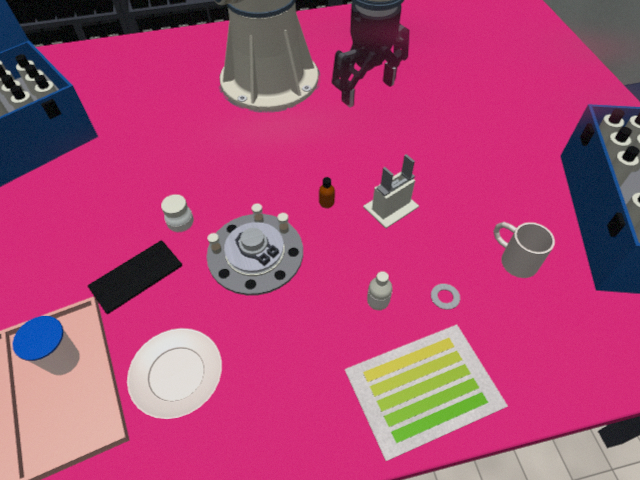

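```bash
python3 - <<'E'
from h import *
a=cv2.imread("pics/scene0.png").astype(int);b=cv2.imread("pics/scene17.png").astype(int)
d=(np.abs(a-b).max(2)>60).astype(np.uint8)
n,l,s,c=cv2.connectedComponentsWithStats(d)
print([x.tolist() for x in s[1:] if x[4]>8])
t=cv2.imread("pics/top17.png");crop(t,"pics/t17.png",335,210,40,40,15)
print(r.sign_off())
E
```

```text
[[331, 0, 78, 107, 4821], [295, 4, 35, 29, 561], [279, 11, 11, 11, 38], [235, 226, 18, 13, 72], [261, 230, 7, 14, 31], [235, 240, 19, 14, 56], [269, 243, 8, 5, 15], [265, 247, 4, 4, 10], [240, 250, 17, 10, 46], [256, 251, 10, 6, 27], [268, 250, 11, 8, 38], [262, 257, 8, 9, 41]]
the job is handed in; nothing more can be done
None
```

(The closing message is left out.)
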